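Press the vial stoppers home round the carousel

TASK

Close the six vials whose stoppers stand raised on the round carousel: starting at the stopper beside the thin index pin, run the shut fingertips along the curved row and gently press each stopper fully home in turn, to the last raised one. Until the last is home keep the fingertips close over the row, never more than about 30 mm above the stoppers; grasp and lift nothing, and do not shift the carousel, the bottle on it or the things around it. Then move clear.

Things in the scene. Friction and masses are not known exactly. Their poses are not given: they have to be found in the camera images.
- carousel: Loose round white vial carousel, 196 mm across, 1.5 kg, flat top 30 mm up; origin at the centre of its underside, z up. Twelve places on a circle of radius 75 mm, every 30 degrees counter-clockwise from above: index pin at 0 (+x axis), raised stoppers 1 to 6 at 30 to 180, one empty, two vials already closed (low stoppers), two empty. Collars 25 mm across stand 3 mm above the flat top.
- pin_top (a point): top of the thin upright steel index pin (7 mm across), 54 mm above the carousel's underside; marks the end of the row where the work begins
- cap1_top (a point): centre of the top of raised stopper 1, counted from the index pin: a grey mushroom-shaped stopper, head 21 mm across, 6 mm thick. The top is 45 mm above the carousel's underside when fully raised, 39 mm when home; neighbours are 39 mm apart centre to centre. The point moves with the stopper.
- cap1 (a joint): how far stopper 1 is pushed down, m: 0 fully raised, 0.006 home with its head on the vial collar (hard stop). It starts between 0 and 0.001, takes 3 to 4 N to push down and stays where it is left.
- cap2_top (a point): centre of the top of raised stopper 2, counted from the index pin: a grey mushroom-shaped stopper, head 21 mm across, 6 mm thick. The top is 45 mm above the carousel's underside when fully raised, 39 mm when home; neighbours are 39 mm apart centre to centre. The point moves with the stopper.
- cap2 (a joint): how far stopper 2 is pushed down, m: 0 fully raised, 0.006 home with its head on the vial collar (hard stop). It starts between 0 and 0.001, takes 3 to 4 N to push down and stays where it is left.
- cap3_top (a point): centre of the top of raised stopper 3, counted from the index pin: a grey mushroom-shaped stopper, head 21 mm across, 6 mm thick. The top is 45 mm above the carousel's underside when fully raised, 39 mm when home; neighbours are 39 mm apart centre to centre. The point moves with the stopper.
- cap3 (a joint): how far stopper 3 is pushed down, m: 0 fully raised, 0.006 home with its head on the vial collar (hard stop). It starts between 0 and 0.001, takes 3 to 4 N to push down and stays where it is left.
- cap4_top (a point): centre of the top of raised stopper 4, counted from the index pin: a grey mushroom-shaped stopper, head 21 mm across, 6 mm thick. The top is 45 mm above the carousel's underside when fully raised, 39 mm when home; neighbours are 39 mm apart centre to centre. The point moves with the stopper.
- cap4 (a joint): how far stopper 4 is pushed down, m: 0 fully raised, 0.006 home with its head on the vial collar (hard stop). It starts between 0 and 0.001, takes 3 to 4 N to push down and stays where it is left.
- cap5_top (a point): centre of the top of raised stopper 5, counted from the index pin: a grey mushroom-shaped stopper, head 21 mm across, 6 mm thick. The top is 45 mm above the carousel's underside when fully raised, 39 mm when home; neighbours are 39 mm apart centre to centre. The point moves with the stopper.
- cap5 (a joint): how far stopper 5 is pushed down, m: 0 fully raised, 0.006 home with its head on the vial collar (hard stop). It starts between 0 and 0.001, takes 3 to 4 N to push down and stays where it is left.
- cap6_top (a point): centre of the top of raised stopper 6, counted from the index pin: a grey mushroom-shaped stopper, head 21 mm across, 6 mm thick. The top is 45 mm above the carousel's underside when fully raised, 39 mm when home; neighbours are 39 mm apart centre to centre. The point moves with the stopper.
- cap6 (a joint): how far stopper 6 is pushed down, m: 0 fully raised, 0.006 home with its head on the vial collar (hard stop). It starts between 0 and 0.001, takes 3 to 4 N to push down and stays where it is left.
- hub_bottle: small white dropper bottle, 22 mm across, 58 mm tall, standing upright on the carousel's centre; origin at the centre of its underside. Bystander.
- tube_a: capped blood tube 17x85x17 mm lying on the worktop, left of the carousel. Bystander.
- tube_b: another capped blood tube, 17x85x17 mm, lying on the worktop, left of the carousel. Bystander.
- bench_timer: flat bench timer 62x66x18 mm lying on the worktop, right of the carousel. Bystander.
- dish: clear flat round petri dish, 91 mm across, 16 mm high, on the worktop behind the carousel. Bystander.
- pouch: flat foil pouch 62x128x10 mm lying on the worktop, near and to the left. Bystander.

How it is judged:
By the outcome, as a careful person would: the job done as asked, in the order asked, and still so for the second after the job is handed in, with the robot touching nothing.
It also fails if it takes over 48 s, if anything falls off the work surface, if the arm or the gripper's body presses on something with over 40 N, if the wrist force passes 120 N, or if a joint passes its speed limit or range.

ROBOT

A 7-joint arm with a two-finger parallel gripper is mounted at the origin on a cart in front of the work surface, level with it; the furniture and walls round the work are solid. World frame = base frame: x ahead of the robot, y to its left, z up, the work surface at z = 0. Lengths are in m, angles in degrees, forces in N, time in s.
With the tool pointing down it reaches from about 0.425 to 0.875 m from the base axis. Payload 4.7 kg.
Tool frame: the origin (TCP) lies midway between the tips of the shut fingers; the grasp point (between the pads) lies 19 mm behind it; z points along the fingers, y is the direction in which the jaws open and shut (so a half turn about z gives the same grasp; the last joint's range is limited). The gripper opens to 87 mm and grips with 3 to 60 N. Pads are 19 mm wide; open, the fingers measure 117 mm over their backs; the gripper's body (75 mm by 190 mm) begins 51 mm behind the grasp point.
Start: joints at [70.823, 18.392, -4.016, 83.108, 1.295, 78.541, -3.26], TCP at [0.222, -0.611, 0.223] pointing down, gripper open.
Joint ranges: [-163.93, 163.93], [-17.29, 119.83], [-79.2, 71.16], [3.27, 140.29], [-89.18, 269.18], [5.43, 117.66], [-154.24, 154.24]. Speed limits (degrees/s): [147.25, 147.25, 180, 180, 180, 180, 180].

INTERFACE

Orientations are given as [roll, pitch, yaw] about the fixed x, y, z axes, in that order (R = Rz(yaw) Ry(pitch) Rx(roll)).
In Python, from cell import env gives the robot as it stands. The module is installed in compiled form; this text tells all that it offers.
- The arm moves only by the tool servo_tool, never from a script. Its argument "plan" is a list of rows, each a list of 3 entries, a list of its own where there are three numbers: the opening, from 0 (shut) to 1 (fully open), then the shift along the tool's x, y, z in cm, then the turn, a rotation vector about the tool's x, y, z in degrees. A call has 1 to 20 rows; each row shifts and turns the pose as measured when the row begins, along the tool's axes as they then stand; what a row does not reach is not made up. A row lasts 1/12 s, in which the tool goes at most 41.7 mm and 7.16 degrees, less where a joint would pass 70% of its speed; a pose out of reach is approached as far as the arm can. A call is refused whole if a number of a shift passes 4.17 or a number of a turn 7.16, either way. A call with a gripper value outside its range is refused whole. The fingers move at their own pace and stop on an object; "force" is the grip in N (left out, the last holds). Time passes only in rows, so rows that do not move let the fingers close. It gives the time, the measured TCP pose, the force and the opening at its end, in the units of the state.
- env.get_obs(): the state, without advancing time (a new reading comes with each control period).
- env.read_camera(name): name is "side" or "top" or "wrist"; returns a dict with "image" (420x560x3 uint8, blue, green, red), "fx", "fy", "cx", "cy" (pixels), "k1" (the pictures are not rectified: a ray, as slopes to the right and down, at radius r is drawn at 1 + k1 r^2 times it, then the intrinsics apply), "rvec" (rotation vector, rad) and "tvec" (3), from world to camera coordinates, as OpenCV has them; the wrist camera has in their place "T_tool_cam" (4x4, takes a point from camera to tool coordinates, whose origin is the TCP and whose axes are the flange's). Camera axes: x right, y down, z forward; pixel columns grow to the right and rows downward; lengths in m; the calibration is good to about 2 mm. A picture is of the moment at which its call begins: read the wrist's pose just before it. There is no depth.
- env.sign_off(): hands the job in, once; it reports no verdict.
The state is a dict: "time_s": time; "qpos": joint angles; "joint_velocities": joint speeds; "effort": joint torques, N m; "tool_pos": TCP position; "tool_rot": TCP orientation; "force": force on the tool from outside, world axes, zero at the start; "wrist_torque": the same for the moment, N m; "grip_width": finger opening in m.
Only numpy, scipy, OpenCV 4.12 (cv2) and the standard library are available. Lean on these libraries where they do the work, as an engineer would, in place of code of your own. Each camera call takes 0.05 s, during which the arm holds its last target. There are 200 camera calls.

## Working session

There is one attempt and no reset: what is moved stays moved. The work goes in short steps, Python scripts to look and compute and a tool call to move; the robot and the scene stay as the last step left them, time stands still between calls to the robot, and variables do not carry over. Pictures are saved under pics/ and viewed, about 8 in all and at most 12, crops included, and the job is handed in when it is done.

Besides the shell and the picture viewer there is one more tool, called after "Request:" by a JSON object that holds its "api" and its "payload". servo_tool: Moves the arm, as the interface text tells. Its arguments: {"type":"object","properties":{"plan":{"type":"array"},"force":{"type":"number"}},"required":["plan"]}

```bash
mkdir -p pics
cat > h.py <<'E'
import numpy as np, cv2, pickle
from cell import env
def grab(n):
    o=env.get_obs(); c=env.read_camera(n); c['obs']=o
    pickle.dump(c,open(f'{n}.pkl','wb')); return c
def ray(c,u,v):
    # returns origin, dir in world for fixed cameras
    x=np.array([(u-c['cx'])/c['fx'],(v-c['cy'])/c['fy']]); y=x.copy()
    for _ in range(20): y=x/(1+c['k1']*(y@y))
    d=np.array([y[0],y[1],1.])
    R=cv2.Rodrigues(np.array(c['rvec'],float))[0]
    return -R.T@np.array(c['tvec']).ravel(), R.T@d
def onplane(c,u,v,z):
    o,d=ray(c,u,v); return o+d*(z-o[2])/d[2]
def proj(c,P):
    R=cv2.Rodrigues(np.array(c['rvec'],float))[0]
    p=R@np.array(P,float)+np.array(c['tvec']).ravel(); s=p[:2]/p[2]
    s=s*(1+c['k1']*(s@s)); return np.array([c['fx']*s[0]+c['cx'],c['fy']*s[1]+c['cy']])
E
python3 - <<'E'
from h import *
print(env.get_obs())
for n in('top','side'):
    c=grab(n); cv2.imwrite(f'pics/{n}0.png',c['image'])
    print(n,c['fx'],c['k1'],ray(c,280,210), [onplane(c,u,v,0.04).round(3) for u,v in((0,0),(559,0),(559,419),(0,419))])
E
```

```text
{'time_s': 0.0, 'qpos': array([70.82399406, 18.43772741, -4.01688222, 83.17487052,  1.29329679,
       78.5399282 , -3.26002797]), 'joint_velocities': array([-0.06983475,  0.02512513,  0.01553561,  0.07446285,  0.1429572 ,
       -0.05873854, -0.05420375]), 'effort': array([-1.06649820e-04, -4.91288853e+01, -4.03957246e-01, -3.12527061e+01,
       -6.38999976e-02,  4.36241738e-02,  1.89007865e-04]), 'tool_pos': array([ 0.22192968, -0.61035535,  0.22147705]), 'tool_rot': array([-1.79892627e+02,  3.63860138e-03,  1.99866721e+01]), 'force': array([-0.15218753,  0.89998122,  0.17571373]), 'wrist_torque': array([-0.04768278,  0.01169596, -0.00875277]), 'grip_width': 0.08702534220622286}
top 471.19616272904335 -0.12185666854619456 (array([0.50427502, 0.03669562, 1.30369618]), array([ 0.03061863, -0.00642375, -0.99964941])) [array([1.165, 0.853, 0.04 ]), array([ 1.166, -0.808,  0.04 ]), array([-0.063, -0.77 ,  0.04 ]), array([-0.048,  0.827,  0.04 ])]
side 484.6646943367723 -0.02211319693449085 (array([0.2137056 , 0.79357448, 0.63358995]), array([ 0.34721564, -0.75787029, -0.55245258])) [array([ 3.229, -1.435,  0.04 ]), array([-0.015, -3.167,  0.04 ]), array([0.027, 0.278, 0.04 ]), array([0.709, 0.608, 0.04 ])]
```

View pics/top0.png

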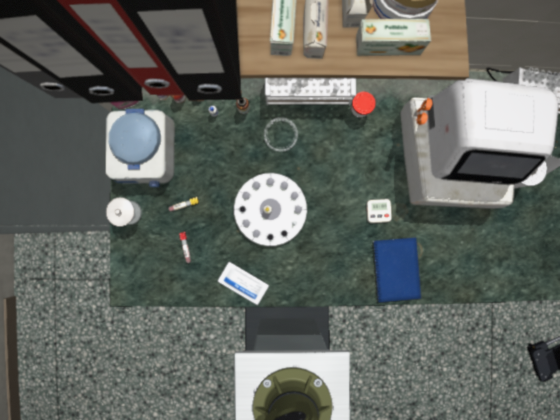

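View pics/side0.png

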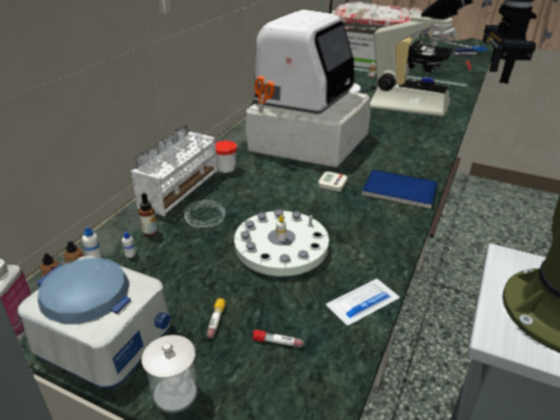

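The top view shows the carousel at about (270,210), and the side view shows it at about (282,240). The arm is well away at the lower right. Next I'll zoom in on both.

Run:
```python
from h import *
a=pickle.load(open('top.pkl','rb'));b=pickle.load(open('side.pkl','rb'))
A=cv2.resize(a['image'][165:255,225:315],(600,600),interpolation=cv2.INTER_CUBIC)
B=cv2.resize(b['image'][200:290,225:345],(800,600),interpolation=cv2.INTER_CUBIC)[:,:]
cv2.imwrite('pics/c.png',np.hstack([cv2.resize(A,(400,400)),cv2.resize(B,(400,300)).copy() if 0 else cv2.copyMakeBorder(cv2.resize(B,(400,300)),0,100,0,0,0)]))
h=cv2.cvtColor(a['image'],cv2.COLOR_BGR2HSV)
m=((h[...,2]>150)&(h[...,1]<60)).astype(np.uint8)
k=np.zeros_like(m);k[165:255,225:315]=m[165:255,225:315]
cs,_=cv2.findContours(k,cv2.RETR_EXTERNAL,cv2.CHAIN_APPROX_NONE)
c=max(cs,key=cv2.contourArea); 
P=np.array([onplane(a,*p[0],0.03)[:2] for p in c]).astype(np.float32)
e=cv2.fitEllipse(P); print(e, cv2.fitEllipse(c))
C=np.array([*e[0],0.03]);print('side proj',proj(b,C),proj(b,[*e[0],0.088]))
```

```text
((0.5464557409286499, 0.055482398718595505), (0.19472508132457733, 0.195126473903656), 4.592750549316406) ((270.0124816894531, 208.9868621826172), (71.92339324951172, 72.12427520751953), 79.40721130371094)
side proj [281.95916356 236.8862862 ] [282.38308015 213.77978316]
```

View pics/c.png

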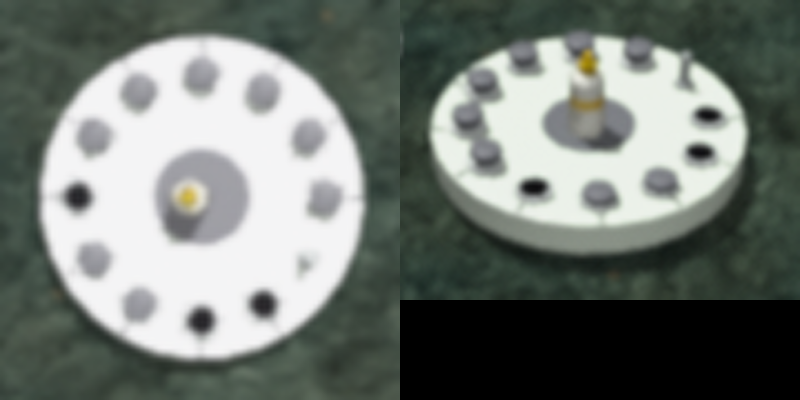

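The crop shows the pin at lower right (305,262). Raised stoppers 1 to 6 run counter-clockwise from (322,198) over the top to (94,137), and the next place at (77,197) is empty, which matches the description. The carousel's yaw is about -120°. I'll refine that now.

Run:
```python
from h import *
a=pickle.load(open('top.pkl','rb'));b=pickle.load(open('side.pkl','rb'))
C=np.array([.54646,.05548])
h=cv2.cvtColor(a['image'],cv2.COLOR_BGR2GRAY)
X,Y=np.meshgrid(np.arange(225,315),np.arange(165,255)); S=h[165:255,225:315]
up=cv2.resize(S,None,fx=6,fy=6,interpolation=cv2.INTER_CUBIC)
def blobs(m,z):
    n,l,s,ce=cv2.connectedComponentsWithStats(m.astype(np.uint8))
    for i in range(1,n):
        u,v=(ce[i]+.5)/6-.5+[225,165]
        p=onplane(a,u,v,z)[:2]; r=p-C
        if .055<np.hypot(*r)<.09 and s[i,4]>200: print(s[i,4],p.round(4),np.hypot(*r).round(4),np.degrees(np.arctan2(r[1],r[0])).round(1))
blobs(up<90,.033); print(); blobs((up>=90)&(up<195),.043)
yaw=np.radians(-120)
for k in range(7):
    t=yaw+np.radians(30*k);P=[*(C+.075*np.array([np.cos(t),np.sin(t)])),.045 if k else .054]; print(k,np.round(P,4),proj(a,P).round(1),proj(b,P).round(1))
```

```text
591 [0.5468 0.1308] 0.0754 89.8
583 [0.481  0.0186] 0.0751 -150.6
592 [0.4713 0.0562] 0.0751 179.4

1882 [0.6183 0.056 ] 0.0719 0.4
1909 [0.6089 0.0935] 0.0731 31.3
1873 [0.608  0.0186] 0.0718 -30.9
1839 [0.5821 0.1206] 0.0742 61.3
1715 [ 0.581  -0.0086] 0.0728 -61.7
1012 [0.5459 0.1306] 0.0751 90.4
1833 [ 0.5436 -0.0182] 0.0737 -92.3
1643 [0.5082 0.1206] 0.0755 120.5
224 [ 0.5048 -0.0058] 0.0741 -124.2
1599 [0.4809 0.0936] 0.0759 149.9
950 [0.4806 0.0188] 0.0754 -150.9
991 [0.4711 0.0563] 0.0754 179.4
0 [ 0.509  -0.0095  0.054 ] [294.4 222.6] [311.  216.1]
1 [ 0.5465 -0.0195  0.045 ] [298.  208.6] [296.5 212.9]
2 [ 0.584  -0.0095  0.045 ] [294.2 194.6] [279. 211.]
3 [0.6114 0.018  0.045 ] [283.8 184.4] [262.2 214.2]
4 [0.6215 0.0555 0.045 ] [269.8 180.7] [250.  221.9]
5 [0.6114 0.093  0.045 ] [255.9 184.5] [245.7 232.5]
6 [0.584  0.1204 0.045 ] [245.6 194.8] [251.2 243.4]
```

Request:
{"api": "servo_tool", "payload": {"plan": [[0,[0,0,0],[0,0,0]],[0,[2,-2,0],[0,0,0]],[0,[3,-2.5,0],[0,0,0]],[0,[3,-2.5,0],[0,0,0]],[0,[3,-2.5,0],[0,0,0]],[0,[3,-2.5,0],[0,0,0]],[0,[3,-2.5,0],[0,0,0]],[0,[3,-2.5,0],[0,0,0]],[0,[3,-2.5,0],[0,0,0]]]}}

```text
time_s: 0.85
tool_pos: [0.3678, -0.3468, 0.2153]
tool_rot: [-179.7, 0.5, 18.8]
force: [1.5, -0.1, 0.6]
grip_width: 0.0349
```

Request:
{"api": "servo_tool", "payload": {"plan": [[0,[3,-2.7,0.5],[0,0,0]],[0,[3,-2.7,0.8],[0,0,0]],[0,[3,-2.7,0.8],[0,0,0]],[0,[3,-2.7,0.8],[0,0,0]],[0,[3,-2.7,0.8],[0,0,0]],[0,[3,-2.7,0.8],[0,0,0]],[0,[3,-2.7,0.8],[0,0,0]],[0,[2,-2,0.8],[0,0,0]],[0,[0,0,0.5],[0,0,0]],[0,[0,0,0.5],[0,0,0]]]}}

```text
time_s: 1.68
tool_pos: [0.5215, -0.057, 0.1437]
tool_rot: [-179.8, 0.1, 19.6]
force: [-0.3, -0.5, 0.8]
grip_width: 0.0002
```

```bash
cat >> h.py <<'E'
from scipy.spatial.transform import Rotation as Ro
def tool(o=None):
    o=o or env.get_obs(); T=np.eye(4); T[:3,:3]=Ro.from_euler('xyz',o['tool_rot'],degrees=True).as_matrix(); T[:3,3]=o['tool_pos']; return T
def wcam():
    c=grab('wrist'); M=np.linalg.inv(tool(c['obs'])@np.array(c['T_tool_cam']))
    c['rvec']=cv2.Rodrigues(M[:3,:3])[0].ravel(); c['tvec']=M[:3,3]; return c
C=np.array([.5467,.0558]); YAW=-120.5
def cap(k,r=.075,z=.045):
    t=np.radians(YAW+30*k); return np.array([*(C+r*np.array([np.cos(t),np.sin(t)])),z])
def togo(P):
    T=tool(); return (T[:3,:3].T@(np.array(P)-T[:3,3])*100).round(2)
E
python3 - <<'E'
from h import *
c=wcam(); im=c['image'].copy()
print(c['obs']['tool_pos'],c['obs']['tool_rot'],c['obs']['grip_width'],c['obs']['force'])
for k in range(7):
    u=proj(c,cap(k,z=.045 if k else .054)); print(k,u.round()); cv2.drawMarker(im,tuple(int(x) for x in u),(0,0,255),0,12,1)
cv2.imwrite('pics/w1.png',im); print(togo(cap(1,z=.06)))
E
```

```text
[ 0.52153002 -0.05699244  0.1436778 ] [-1.79816302e+02  1.17362225e-01  1.95715675e+01] 0.0001680969255683958 [-0.27519414 -0.52104992  0.84128376]
0 [215. 206.]
1 [242. 166.]
2 [245. 117.]
3 [222.  68.]
4 [177.  35.]
5 [124.  30.]
6 [80. 55.]
[ 3.66 -2.63  8.26]
```

View pics/w1.png

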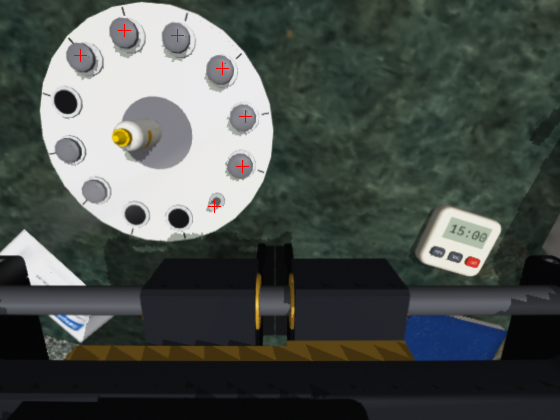

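The wrist picture shows my predicted marks sitting within about 3 px (2 mm) of every stopper, with the pin at (216,202). I'll go in over stopper 1.

Request:
{"api": "servo_tool", "payload": {"plan": [[0,[1.8,-1.3,1],[0,0,0]],[0,[1.8,-1.3,1],[0,0,0]],[0,[0,0,1.5],[0,0,0]],[0,[0,0,1.5],[0,0,0]],[0,[0,0,1],[0,0,0]],[0,[0,0,0],[0,0,0]],[0,[0,0,0],[0,0,0]]]}}

```text
time_s: 2.32
tool_pos: [0.5445, -0.031, 0.08]
tool_rot: [180.0, 0.4, 18.6]
force: [1.1, 0.1, 0.1]
grip_width: 0.0002
```

Run:
```python
from h import *
o=env.get_obs();print(o['tool_pos'],o['tool_rot'],o['force'],togo(cap(1,z=.06)))
```

```text
[ 0.54453393 -0.03101985  0.07995914] [179.97292984   0.39523217  18.62312976] [1.14606744 0.06341645 0.13572964] [ 0.53 -1.07  1.99]
```

Request:
{"api": "servo_tool", "payload": {"plan": [[0,[0.6,-1.2,0.5],[0,0,0]],[0,[0,0,1],[0,0,1]],[0,[0,0,0.4],[0,0,0]],[0,[0,0,0],[0,0,0]],[0,[0,0,0],[0,0,0]]]}}

```text
time_s: 2.73
tool_pos: [0.5471, -0.0238, 0.0623]
tool_rot: [179.7, 0.3, 17.1]
force: [0.4, 0.0, 0.0]
grip_width: 0.0005
```

Run:
```python
from h import *
o=env.get_obs();print(o['tool_pos'],o['tool_rot'],o['force'],togo(cap(1,z=.06)))
c=wcam();s=grab('side')
cv2.imwrite('pics/w2.png',np.hstack([cv2.resize(c['image'][:,130:430],(400,560))[:560],cv2.resize(s['image'][165:295,225:345],(400,433),interpolation=cv2.INTER_CUBIC)]) if 0 else np.hstack([cv2.resize(c['image'][120:400,140:420],(400,400)),cv2.resize(s['image'][175:295,225:345],(400,400),interpolation=cv2.INTER_CUBIC)]))
```

```text
[ 0.54706339 -0.02379599  0.06226809] [179.70652804   0.30703951  17.09180909] [0.36252215 0.0323734  0.00504268] [ 0.04 -0.47  0.22]
```

View pics/w2.png

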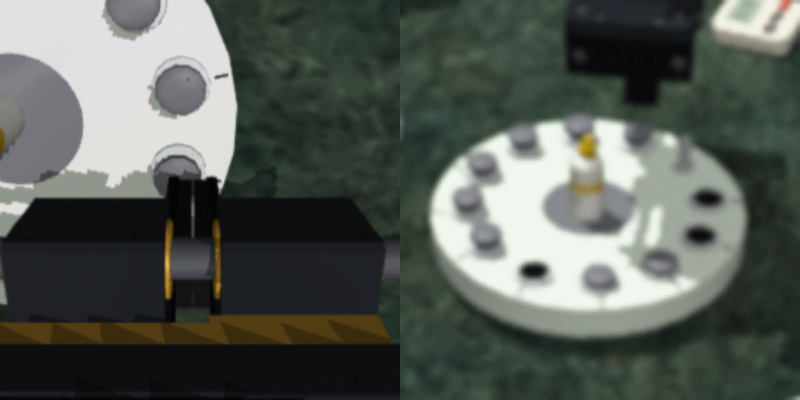

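Fingers are just over stopper 1, about 4 mm too far toward -y, and the pin is clear. I'll correct that and press.

Request:
{"api": "servo_tool", "payload": {"plan": [[0,[0.1,-0.6,0.3],[0,0,0]],[0,[0,0,0.6],[0,0,0]],[0,[0,0,0],[0,0,0]],[0,[0,0,0],[0,0,0]]]}}

```text
time_s: 3.17
tool_pos: [0.547, -0.0175, 0.0536]
tool_rot: [179.7, 0.2, 17.1]
force: [0.4, 0.1, 1.0]
grip_width: 0.0006
```

Run:
```python
from h import *
o=env.get_obs();print(o['tool_pos'],o['tool_rot'],o['force'],togo(cap(1,z=.045)))
```

```text
[ 0.54701361 -0.01750501  0.0535686 ] [179.65428835   0.18933272  17.06196819] [0.43320229 0.05445448 1.00378347] [-0.14  0.13  0.86]
```

Request:
{"api": "servo_tool", "payload": {"plan": [[0,[-0.1,0.1,0.5],[0,0,0]],[0,[0,0,0.3],[0,0,0]],[0,[0,0,0.2],[0,0,0]],[0,[0,0,0.2],[0,0,0]],[0,[0,0,0.2],[0,0,0]]]}}

```text
time_s: 3.58
tool_pos: [0.5468, -0.0187, 0.0393]
tool_rot: [179.6, 0.1, 17.1]
force: [-2.5, 0.2, 14.5]
grip_width: 0.0004
```

Request:
{"api": "servo_tool", "payload": {"plan": [[0,[0,0,0.1],[0,0,0]],[0,[0,0,0.1],[0,0,0]]]}}

```text
time_s: 3.75
tool_pos: [0.5468, -0.0187, 0.0393]
tool_rot: [179.6, 0.2, 17.1]
force: [-3.6, -1.1, 10.5]
grip_width: 0.0003
```

Stopper 1 is home: hard stop at z = 39.3 mm with 10 N. On to stopper 2.

Request:
{"api": "servo_tool", "payload": {"plan": [[0,[0,0,-0.8],[0,0,0]],[0,[0,0,-0.8],[0,0,0]],[0,[1.3,0.05,0],[0,0,0]],[0,[1.3,0.05,0],[0,0,0]],[0,[1.3,0.05,0],[0,0,0]],[0,[0,0,0],[0,0,0]],[0,[0,0,0],[0,0,0]]]}}

```text
time_s: 4.33
tool_pos: [0.5864, -0.0093, 0.0582]
tool_rot: [179.5, 0.1, 17.0]
force: [-0.3, -0.4, -0.3]
grip_width: 0.0003
```

```bash
cat > t.py <<'E'
import sys
from h import *
print(env.get_obs()['tool_pos'].round(4),togo(cap(int(sys.argv[1]))))
E
python3 t.py 2
```

```text
[ 0.5864 -0.0093  0.0582] [-0.27 -0.08  1.32]
```

Request:
{"api": "servo_tool", "payload": {"plan": [[0,[-0.25,-0.1,0.5],[0,0,0]],[0,[0,0,0.4],[0,0,0]],[0,[0,0,0.3],[0,0,0]],[0,[0,0,0.2],[0,0,0]],[0,[0,0,0.2],[0,0,0]],[0,[0,0,0.2],[0,0,0]],[0,[0,0,0.1],[0,0,0]]]}}

```text
time_s: 4.92
tool_pos: [0.5821, -0.01, 0.0394]
tool_rot: [179.4, 0.1, 17.0]
force: [-3.3, -0.5, 11.9]
grip_width: -0.0
```

Request:
{"api": "servo_tool", "payload": {"plan": [[0,[0,0,0.12],[0,0,0]],[0,[0,0,0.12],[0,0,0]]]}}

```text
time_s: 5.08
tool_pos: [0.5821, -0.01, 0.0393]
tool_rot: [179.3, 0.1, 17.0]
force: [-4.1, 0.6, 9.5]
grip_width: 0.0003
```

Request:
{"api": "servo_tool", "payload": {"plan": [[0,[0,0,-0.8],[0,0,0]],[0,[0,0,-0.8],[0,0,0]],[0,[1.15,-0.6,0],[0,0,0]],[0,[1.15,-0.6,0],[0,0,0]],[0,[1.15,-0.6,0],[0,0,0]],[0,[0,0,0],[0,0,0]],[0,[0,0,0],[0,0,0]]]}}

```text
time_s: 5.67
tool_pos: [0.6125, 0.0201, 0.0558]
tool_rot: [179.4, 0.1, 16.9]
force: [0.2, -0.7, -0.1]
grip_width: 0.0001
```

```bash
python3 t.py 3
```

```text
[0.6125 0.0201 0.0558] [-0.18  0.18  1.09]
```

Request:
{"api": "servo_tool", "payload": {"plan": [[0,[-0.2,0.2,0.4],[0,0,0]],[0,[0,0,0.3],[0,0,0]],[0,[0,0,0.3],[0,0,0]],[0,[0,0,0.2],[0,0,0]],[0,[0,0,0.2],[0,0,0]],[0,[0,0,0.2],[0,0,0]],[0,[0,0,0.12],[0,0,0]],[0,[0,0,0.12],[0,0,0]]]}}

```text
time_s: 6.33
tool_pos: [0.6109, 0.018, 0.0394]
tool_rot: [179.3, 0.1, 16.9]
force: [-3.6, 0.6, 8.8]
grip_width: 0.0004
```

Request:
{"api": "servo_tool", "payload": {"plan": [[0,[0,0,-0.8],[0,0,0]],[0,[0,0,-0.8],[0,0,0]],[0,[0.67,-1.03,0],[0,0,0]],[0,[0.67,-1.03,0],[0,0,0]],[0,[0.67,-1.03,0],[0,0,0]],[0,[0,0,0],[0,0,0]],[0,[0,0,0],[0,0,0]]]}}

```text
time_s: 6.92
tool_pos: [0.6215, 0.0564, 0.0556]
tool_rot: [179.3, 0.2, 16.9]
force: [0.7, -0.7, 0.0]
grip_width: 0.0004
```

```bash
python3 t.py 4
```

```text
[0.6215 0.0564 0.0556] [-0.01  0.12  1.06]
```

Request:
{"api": "servo_tool", "payload": {"plan": [[0,[0,0.1,0.4],[0,0,0]],[0,[0,0,0.3],[0,0,0]],[0,[0,0,0.3],[0,0,0]],[0,[0,0,0.2],[0,0,0]],[0,[0,0,0.2],[0,0,0]],[0,[0,0,0.2],[0,0,0]],[0,[0,0,0.12],[0,0,0]],[0,[0,0,0.12],[0,0,0]]]}}

```text
time_s: 7.58
tool_pos: [0.6217, 0.0566, 0.0394]
tool_rot: [179.3, 0.2, 16.9]
force: [-3.1, 0.6, 8.3]
grip_width: 0.0008
```

Request:
{"api": "servo_tool", "payload": {"plan": [[0,[0,0,-0.8],[0,0,0]],[0,[0,0,-0.8],[0,0,0]],[0,[0.04,-1.2,0],[0,0,0]],[0,[0.04,-1.2,0],[0,0,0]],[0,[0.04,-1.2,0],[0,0,0]],[0,[0,0,0],[0,0,0]],[0,[0,0,0],[0,0,0]]]}}

```text
time_s: 8.17
tool_pos: [0.6107, 0.094, 0.0555]
tool_rot: [179.3, 0.3, 16.8]
force: [-1.1, 0.4, -0.9]
grip_width: 0.0005
```

```bash
python3 t.py 5
```

```text
[0.6107 0.094  0.0555] [0.09 0.14 1.05]
```

Request:
{"api": "servo_tool", "payload": {"plan": [[0,[0.1,0.15,0.4],[0,0,0]],[0,[0,0,0.3],[0,0,0]],[0,[0,0,0.3],[0,0,0]],[0,[0,0,0.2],[0,0,0]],[0,[0,0,0.2],[0,0,0]],[0,[0,0,0.2],[0,0,0]],[0,[0,0,0.12],[0,0,0]],[0,[0,0,0.12],[0,0,0]]]}}

```text
time_s: 8.83
tool_pos: [0.6121, 0.0938, 0.0394]
tool_rot: [179.3, 0.4, 16.8]
force: [-3.2, 0.6, 8.5]
grip_width: 0.0007
```

Request:
{"api": "servo_tool", "payload": {"plan": [[0,[0,0,-0.8],[0,0,0]],[0,[0,0,-0.8],[0,0,0]],[0,[-0.58,-1.07,0],[0,0,0]],[0,[-0.58,-1.07,0],[0,0,0]],[0,[-0.58,-1.07,0],[0,0,0]],[0,[0,0,0],[0,0,0]],[0,[0,0,0],[0,0,0]]]}}

```text
time_s: 9.42
tool_pos: [0.5829, 0.1209, 0.0555]
tool_rot: [179.2, 0.4, 16.8]
force: [-0.4, 0.0, 0.5]
grip_width: 0.0006
```

```bash
python3 t.py 6
```

```text
[0.5829 0.1209 0.0555] [0.17 0.09 1.05]
```

Request:
{"api": "servo_tool", "payload": {"plan": [[0,[0.15,0.1,0.4],[0,0,0]],[0,[0,0,0.3],[0,0,0]],[0,[0,0,0.3],[0,0,0]],[0,[0,0,0.2],[0,0,0]],[0,[0,0,0.2],[0,0,0]],[0,[0,0,0.2],[0,0,0]],[0,[0,0,0.12],[0,0,0]],[0,[0,0,0.12],[0,0,0]]]}}

```text
time_s: 10.08
tool_pos: [0.5847, 0.1207, 0.0394]
tool_rot: [179.2, 0.5, 16.7]
force: [-4.4, 0.4, 9.7]
grip_width: 0.0008
```

All six stopped hard at 39.3–39.4 mm. Moving clear.

Request:
{"api": "servo_tool", "payload": {"plan": [[0,[0,0,-1],[0,0,0]],[0,[0,0,-2],[0,0,0]],[0,[0,0,-3],[0,0,0]],[0,[0,0,-3],[0,0,0]],[0,[0,0,-3],[0,0,0]],[0,[-2,1,-3],[0,0,0]],[0,[-3,1.5,-2],[0,0,0]],[0,[-3,1.5,0],[0,0,0]],[0,[-3,1.5,0],[0,0,0]],[0,[0,0,0],[0,0,0]],[0,[0,0,0],[0,0,0]],[0,[0,0,0],[0,0,0]]]}}

```text
time_s: 11.08
tool_pos: [0.4951, 0.0331, 0.2212]
tool_rot: [179.0, 0.4, 16.6]
force: [-0.2, -0.6, 0.3]
grip_width: 0.0001
```

```bash
cp top.pkl top_old.pkl
python3 - <<'E'
from h import *
c=wcam();s=grab('side'); print(c['obs']['tool_pos'],c['obs']['force'])
cv2.imwrite('pics/w3.png',np.hstack([cv2.resize(c['image'],(400,300)),cv2.resize(s['image'][190:280,225:345],(400,300),interpolation=cv2.INTER_CUBIC)]))
E
```

```text
[0.49514977 0.03312588 0.22118844] [-0.23223125 -0.63652538  0.31842575]
```

View pics/w3.png

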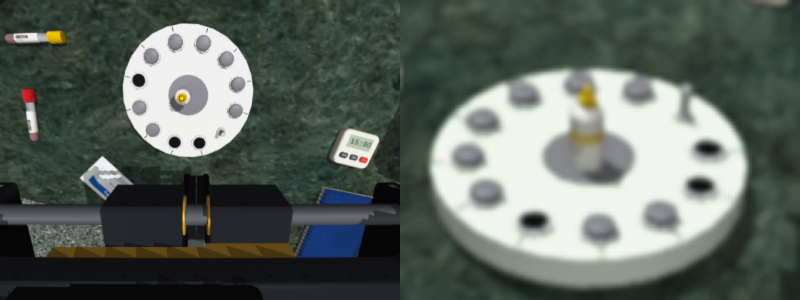

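All six stoppers now sit as low as the two already-closed ones. The side-view hole at row 256 is where it was before the work, so the carousel hasn't moved. The bottle is upright and the tubes and timer look undisturbed.

```bash
python3 -c "
from h import *
print(env.sign_off())"
```

```text
the job is handed in; nothing more can be done
None
```

I pressed all six stoppers home in order, from the one beside the index pin to the last raised one. I then moved the arm clear and handed the job in at about 11 s of the 48 s allowed.

- **Stoppers:** each press stopped hard at a fingertip height of 39.3–39.4 mm (39 mm is home), ending at about 8–11 N. The highest force I read was 14.5 N, on stopper 1. In the last side picture all six sit as low as the two vials that were already closed.
- **Fingertip height:** from the first press to the last, the fingertips stayed within about 20 mm of the stopper tops.
- **Carousel and surroundings:** the carousel showed no visible shift between the first and last side pictures. The bottle is upright and the tubes and timer look undisturbed. The pouch was only partly in view, and I did not check the dish in the final pictures.

No check failed or disagreed beyond the roughly 2 mm calibration error.

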